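# Lock the tape wheel for refilling

## Task

Lock the tape dispenser's wheel so it can be refilled. The wheel spins freely and its notch is hidden down between the cheeks: turn it by rubbing its tread with a fingertip until the notch stands at the top, then take the T-shaped key from its rest and lay its bar fully home, across the wheel, in the notch and both cheek slots, tab upright, and let go. Be gentle with the soft tread (nothing may press on it with more than 15 N) and leave the other things on the counter alone.

Things in the scene. Friction and masses are not known exactly. Their poses are not given: they have to be found in the camera images.
- dispenser: Fixed grey packing-tape dispenser: base 210 x 92 x 25 mm, two upright cheeks 8 mm thick (inner faces 21 mm, outer 29 mm either side of its middle plane), tops 142 mm above the table; cutter strip 79 mm high at its -x end. Origin under the middle of the base; x along the dispenser (the way the wheel's rim runs), y along the wheel's axle, z up.
- wheel: The dispenser's empty tape wheel, dark soft tread 30 mm wide, radius about 60 mm, upright between the cheeks. Origin on the axle, 92 mm above the table; y along the axle, z from the axle to the notch. Spins freely either way without limit (bearing friction about 0.05 N m) and stays where it is left. The tread dents under more than 15 N. At the start the notch is 90 degrees or more from the top.
- rim_top (a point): Fixed point on the dispenser, straight over the axle, 152 mm above the table: roughly where the top of the tread is, 10 mm above the cheeks. Not exact: the wheel runs out of true, its tread radius differing by up to 4 mm either way around the rim, and its axle is sprung, giving about 1 mm for each 5 N pressed down on the wheel. Same axes as the dispenser.
- notch (a point): The wheel's only notch: a slot through the tread across its whole width, 16 mm wide along the rim, 26 mm deep from the rim (its floor 34 mm from the axle). This point is on the notch's centre line, 56 mm from the axle; it turns with the wheel.
- seat (a point): Fixed point on the dispenser, 130 mm above the table, straight over the axle. Each cheek has an open-topped slot there, 15 mm wide along x and 12 mm deep; this point is at their floor level, midway between the cheeks: where the middle of the underside of the key's bar lies when the key is fully home. Same axes as the dispenser.
- key_mid (a point): The loose locking key, about 0.1 kg, an upside-down T: steel bar 12 mm thick with rounded sides, 84 mm long along its y, and an upright flat plastic grip tab on its middle, 10 mm thick (x), 26 mm wide (y), reaching 62 mm above the bar's underside. This point is half-way up (31 mm above the bar's underside), z up the tab. It starts standing in the rest, bar in the groove.
- key_rest: Fixed black block, 54 x 100 x 22 mm, with a groove 15 mm wide and 10 mm deep along its y in which the key stands (groove floor 12 mm above the table). Origin under its middle.
- stapler: Bystander, loose: black desk stapler, 150 x 36 x 48 mm, lying along its x; origin under its middle
- clip_box: Bystander, loose: cardboard box of clips, 50 x 70 x 28 mm; origin under its middle
- tape_roll: Bystander, loose: spare roll of clear tape lying flat, 104 mm across, 48 mm high; origin under its middle
- tape_roll2: Bystander, loose: spare roll of brown tape lying flat, 104 mm across, 48 mm high; origin under its middle
- canister: Bystander, loose: wipes canister, 76 mm across, 190 mm high; origin under its middle
- glue: Bystander, loose: white glue bottle, 48 mm across, 130 mm high; origin under its middle
- pen_cup: Bystander, loose: black cup with pens, 76 mm across, cup 90 mm high, pens to 150 mm; origin under its middle
- key: The same key; origin in the middle of the underside of its bar.
Not all that is in view belongs to the job. There is more than one size of the key; the job needs the larger.

How it is judged (in metres and radians):
On the way:
1. the wheel has been turned until its notch stands at the top, while the key still stands clear of the wheel (x of notch in the frame of dispenser between -0.004 and 0.004 m and z of notch in the frame of dispenser above 0.13 m and horizontal distance between key_mid and seat above 0.05 m), for 0.2 s.
At the end, for the whole second after the job is handed in: The notch is within 4 mm of the top; the key's bar lies fully home in the notch and both cheek slots (middle within 4 mm along the dispenser and 10 mm along the axle, and no more than 3 mm above the slot floors), parallel to the axle and with its tab upright within 8 degrees, released and at rest (x of notch in the frame of dispenser between -0.004 and 0.004 m and z of notch in the frame of dispenser above 0.13 m and x of key_mid in the frame of seat between -0.004 and 0.004 m and y of key_mid in the frame of seat between -0.01 and 0.01 m and z of key_mid in the frame of seat between 0.027 and 0.034 m and angle between key_mid's own z axis and vertical below 0.14 rad and angle between the y axis of key_mid and the y axis of seat, either way round below 0.14 rad and linear speed of key below 0.02 m/s); the robot touches nothing.
It fails at once if something pressed on the wheel with more than 15 N (contact force between wheel and anything else above 15 N).
It fails at once if a bystander was shoved more than 25 mm (distance of any of stapler, clip_box, tape_roll, tape_roll2, canister, glue, pen_cup from where it was at the start of the episode above 0.025 m).
It also fails if it takes over 69 s, if anything falls off the work surface, if the arm or the gripper's body presses on something with over 40 N, if the wrist force passes 120 N, or if a joint passes its speed limit or range.

## Robot

A 6-joint arm with a two-finger parallel gripper is mounted at the origin on the work surface. World frame = base frame: x ahead of the robot, y to its left, z up, the work surface at z = 0. Lengths are in m, angles in degrees, forces in N, time in s.
With the tool pointing down it reaches from about 0.225 to 0.875 m from the base axis. Payload 3.4 kg.
Tool frame: the origin (TCP) lies midway between the tips of the shut fingers; the grasp point (between the pads) lies 19 mm behind it; z points along the fingers, y is the line along which they close (so a half turn about z gives the same grasp; the last joint's range is limited). The gripper opens to 85 mm and grips with 20 to 120 N. Pads are 22 mm wide; open, the fingers measure 114 mm over their backs; the gripper's body (76 mm by 85 mm) begins 54 mm behind the grasp point. The pads swing forward as they close: fully open they stand 13 mm farther back than shut.
Start: joints at [69.328, 15.808, 86.224, -0, 77.962, -6.933], TCP at [0.137, 0.559, 0.231] pointing down, gripper open.
Joint ranges: [-165.64, 165.64], [-43.16, 119.46], [12.63, 154.43], [-67.54, 247.53], [6.08, 155.33], [-154.97, 154.97]. Speed limits (degrees/s): [147.25, 147.25, 180, 180, 180, 180].

## Interface

Orientations are given as [roll, pitch, yaw] about the fixed x, y, z axes, in that order (R = Rz(yaw) Ry(pitch) Rx(roll)).
In Python, from station import ctrl gives the robot as it stands.
- The arm moves only by the tool jog_arm, never from a script. Its argument "targets" is a list of rows, each a list of 3 entries, a list of its own where there are three numbers: the shift along the world's x, y, z in cm, then the turn about the world's z in degrees, then the opening, from 0 (shut) to 1 (fully open). In form: [[[dx, dy, dz], yaw, gripper], ...]. A call has 1 to 10 rows; each row is the pose to reach, as a shift and turn from the pose commanded when the call began; what a row does not reach only later rows make up. A row lasts 1/12 s, in which the tool goes at most 41.7 mm and 7.16 degrees, less where a joint would pass 70% of its speed; a pose out of reach is approached as far as the arm can. A call with a gripper value outside its range is refused whole. The fingers move at their own pace and stop on an object; the grip force is fixed at half the most. Time passes only in rows, so rows that repeat a pose let the fingers close. It gives the time, the measured TCP pose, the force, the opening and the grip force at its end, in the units of the state.
- ctrl.sense(): the state, without advancing time (a new reading comes with each control period).
- ctrl.grab_frame(name): name is "scene" or "top"; returns a dict with "image" (384x512x3 uint8, red, green, blue), "K" (3x3 intrinsics, pixels), "R" (3x3) and "t" (3): a world point X has camera coordinates R X + t. Camera axes: x right, y down, z forward; pixel columns grow to the right and rows downward; lengths in m; the calibration is good to about 2 mm. A picture is of the moment at which its call begins. There is no depth.
- ctrl.hand_in(): hands the job in; it is judged then, once.
Trained networks look in the newest picture that a camera, given by its name, has taken for a name from the list of things; names that differ only in an ending like _2 or _b are one class to them, and where a whole thing is asked for, a point or a joint stands for the part that bears it (a point fixed in the world has none). Each returns a list of dicts, best first, with "conf" (0 to 1); they miss things now and then, are a little off and sometimes report something else, mostly with a low value. They report only what shows in the picture. A call takes as long as a camera call. They do not tell look-alikes from the thing itself.
- ctrl.trace(camera, label): "pixels" (384x512 bool, what is visible of it) and "box" ([left, top, right, bottom] in pixels, round what is visible of it).
The state is a dict: "time_s": time; "joint_positions": joint angles; "joint_vel": joint speeds; "joint_torque": joint torques, N m; "tcp_pos": TCP position; "eef_rot": TCP orientation; "wrist_force": force on the tool from outside, world axes, zero at the start; "wrist_torque": the same for the moment, N m; "gripper_width": opening from 0.0 (shut) to 1.0 (fully open); "gripper_force": force on a finger pad.
Only numpy, scipy, OpenCV 4.12 (cv2) and the standard library are available. Lean on these libraries where they do the work, as an engineer would, in place of code of your own. Each camera call takes 0.05 s, during which the arm holds its last target. There are 200 camera calls.

## Working session

There is one attempt and no reset: what is moved stays moved. The work goes in short steps, Python scripts to look and compute and a tool call to move; the robot and the scene stay as the last step left them, time stands still between calls to the robot, and variables do not carry over. Pictures are saved under pics/ and viewed, at most 10 in all, crops included, and the job is handed in when it is done.

Besides the shell and the picture viewer there is one more tool, called after "Call:" by a JSON object that holds its "method" and its "body", one argument or row to a line. jog_arm: Moves the arm, as the interface text tells. Its arguments: {"type":"object","properties":{"targets":{"type":"array"}},"required":["targets"]}

```bash
mkdir -p pics; ls; cat > h.py <<'E'
import numpy as np, cv2
from station import ctrl
def ray(f,u,v):
    d=f["R"].T@np.linalg.inv(f["K"])@np.array([u,v,1.]); return -f["R"].T@f["t"], d
def atz(f,u,v,z):
    c,d=ray(f,u,v); return c+d*(z-c[2])/d[2]
def proj(f,X):
    p=f["K"]@(f["R"]@np.array(X)+f["t"]); return p[:2]/p[2]
def save(f,n): cv2.imwrite(n,cv2.cvtColor(f["image"] if isinstance(f,dict) else f,cv2.COLOR_RGB2BGR))
E
python3 - <<'E'
from h import *
ims=[]
for c in("scene","top"):
    f=ctrl.grab_frame(c); ims.append(f["image"])
    print(c,"cam",-f["R"].T@f["t"],f["K"][0,0],f["R"][2])
    for l in("dispenser","wheel","key","key_rest","notch","stapler","clip_box","tape_roll","canister","glue","pen_cup"):
        try:
            for r in ctrl.trace(c,l): print(l,round(r["conf"],2),np.round(r["box"]), np.round(np.argwhere(r["pixels"]).mean(0)[::-1],1))
        except Exception as e: print(l,e)
    save(f,f"pics/{c}0.png")
print(ctrl.sense()["time_s"])
E
```

```text
pics
scene cam [1.41224157 0.4713722  0.82888183] 466.58143999373556 [-0.68042079 -0.41228042 -0.6058485 ]
dispenser 0.74 [225. 154. 297. 230.] [261.9 191.4]
wheel 0.58 [245. 155. 278. 193.] [257.8 171.2]
key 0.53 [360. 204. 382. 224.] [370.  212.4]
key_rest 0.6 [347. 209. 392. 235.] [367.3 222.5]
notch 0.72 [248. 151. 280. 193.] [257.6 171.8]
stapler 0.92 [184. 145. 214. 180.] [197.6 163. ]
clip_box 0.58 [304. 247. 336. 277.] [319.7 259.7]
tape_roll 0.89 [103. 162. 143. 194.] [123.4 176.6]
tape_roll 0.73 [152. 180. 190. 218.] [168.6 197.8]
canister 0.98 [364. 231. 420. 317.] [390.2 271.4]
canister 0.41 [304. 247. 334. 279.] [319.5 259.6]
glue 0.68 [349. 208. 392. 233.] [366.  221.8]
glue 0.64 [251. 230. 275. 282.] [261.9 257.4]
pen_cup 0.9 [177. 194. 211. 256.] [195.1 228.7]
top cam [ 0.47065457 -0.00795136  1.50819879] 496.0942830235671 [ 0.09787897  0.01027292 -0.9951453 ]
dispenser 0.69 [247. 174. 288. 255.] [266.2 215.2]
wheel 0.63 [258. 193. 277. 234.] [266.6 213.4]
wheel 0.18 [274. 128. 302. 157.] [287.9 139.5]
key 0.51 [159. 239. 187. 242.] [174.4 240.2]
key 0.48 [183. 199. 195. 220.] [187.5 207.2]
key_rest 0.74 [338. 212. 363. 258.] [351.3 231.7]
key_rest 0.73 [158. 230. 193. 249.] [176.1 239.9]
stapler 0.61 [336. 210. 360. 257.] [350.9 231.2]
clip_box 0.97 [177. 163. 207. 187.] [192.5 175.6]
tape_roll 0.92 [374. 157. 414. 190.] [396.4 172.5]
tape_roll 0.7 [320. 152. 357. 188.] [337.8 170.1]
tape_roll 0.32 [167. 242. 184. 243.] [173.5 240.2]
canister 0.75 [112. 145. 149. 178.] [129.6 159.2]
canister 0.55 [275. 129. 302. 154.] [287.9 139.3]
glue 0.49 [220. 128. 232. 151.] [225.1 141.1]
pen_cup 0.7 [275. 128. 305. 156.] [288.  139.6]
1.2
```

View pictures.

```bash
python3 - <<'E'
import cv2
a=cv2.imread("pics/scene0.png")[120:330,90:430]; b=cv2.imread("pics/top0.png")[110:280,100:430]
cv2.imwrite("pics/a.png",cv2.resize(a,None,fx=2.35,fy=2.35,interpolation=cv2.INTER_CUBIC))
cv2.imwrite("pics/b.png",cv2.resize(b,None,fx=2.4,fy=2.4,interpolation=cv2.INTER_CUBIC))
E
```

```text
(no output)
```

View pics/a.png

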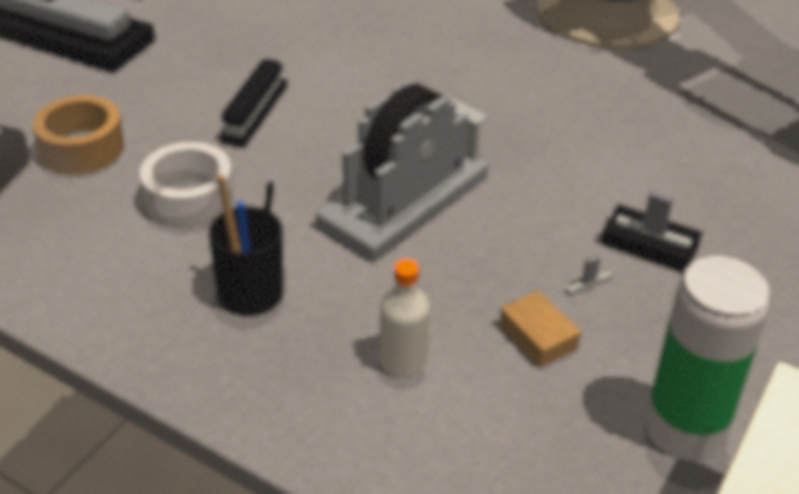

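View pics/b.png

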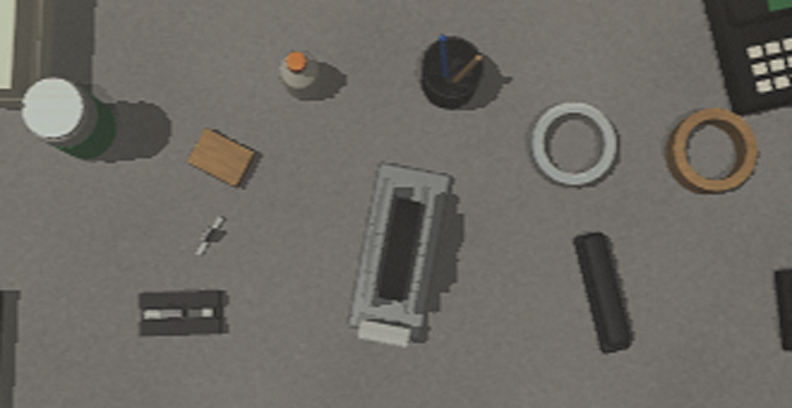

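Two keys show: one in the black rest (scene (370,212), top (174,240)) and a smaller one lying free (scene about (341,236), top (187,207)). The job's key stands in the rest and is the larger, so it is the one at (370,212). The dispenser's cutter end points at the robot, at top (266,215). Next I fit the poses from edges.

```bash
cat >> h.py <<'E'
from scipy.optimize import minimize
def box(lx,ly,z0,z1,cx=0,cy=0):
    c=[(cx+a*lx/2,cy+b*ly/2) for a,b in((-1,-1),(1,-1),(1,1),(-1,1))]
    s=[]
    for i in range(4):
        p,q=c[i],c[(i+1)%4]
        s+=[((*p,z1),(*q,z1)),((*p,z0),(*q,z0)),((*p,z0),(*p,z1))]
    return s
def place(p,pose):
    x,y,a=pose; c,s=np.cos(a),np.sin(a); p=np.asarray(p)
    return np.stack([x+c*p[...,0]-s*p[...,1],y+s*p[...,0]+c*p[...,1],p[...,2]],-1)
def projN(f,X):
    q=(X@f["R"].T+f["t"])@f["K"].T; return q[...,:2]/q[...,2:]
def fit(frames,segs,pose0,span=0.02):
    S=np.array(segs); t=np.linspace(.05,.95,30)[:,None,None,None]
    P=(S[None,:,0]*(1-t[...,0])+S[None,:,1]*t[...,0])
    def sc(pose,b):
        tot=0
        for f,gx,gy in G[b]:
            q=projN(f,place(P,pose)); d=q[-1]-q[0]; n=np.stack([-d[:,1],d[:,0]],-1)/np.linalg.norm(d,axis=1)[:,None]
            m=q.astype(np.float32)
            g=cv2.remap(gx,m[...,0],m[...,1],1)*n[:,0]+cv2.remap(gy,m[...,0],m[...,1],1)*n[:,1]
            tot+=np.abs(g.mean(0)).sum()
        return -tot
    G={}
    for b in(2.0,1.0):
        G[b]=[]
        for f in frames:
            im=cv2.GaussianBlur(cv2.cvtColor(f["image"],cv2.COLOR_RGB2GRAY).astype(np.float32),(0,0),b)
            G[b].append((f,cv2.Scharr(im,-1,1,0)/32,cv2.Scharr(im,-1,0,1)/32))
    best=min(((sc((pose0[0]+dx,pose0[1]+dy,pose0[2]+da),2.0),dx,dy,da) for dx in np.linspace(-span,span,11) for dy in np.linspace(-span,span,11) for da in np.radians(np.arange(-8,9,2))))
    p=np.array(pose0)+best[1:]
    for b in(2.0,1.0):
        r=minimize(lambda v:sc((v[0]/100,v[1]/100,v[2]/10),b),[p[0]*100,p[1]*100,p[2]*10],method="Nelder-Mead",options=dict(initial_simplex=None,xatol=1e-3,fatol=1e-4)); p=np.array([r.x[0]/100,r.x[1]/100,r.x[2]/10])
    return p,r.fun
def draw(im,f,segs,pose,k,o,col):
    for a,b in segs:
        q=(projN(f,place(np.array([a,b]),pose))-o+.5)*k-.5
        cv2.line(im,*[tuple(int(round(v)) for v in r) for r in q],col,1)
DISP=box(.21,.092,0,.025)
SLOT=[((sx*.0075,y,.130),(sx*.0075,y,.142)) for sx in(-1,1) for y in(.029,.021,-.021,-.029)]+[((-.0075,y,.13),(.0075,y,.13)) for y in(.029,-.029)]
REST=box(.054,.1,0,.022)
TAB=box(.010,.026,.024,.074)
E
python3 - <<'E'
from h import *
F={c:ctrl.grab_frame(c) for c in("scene","top")}
t=F["top"]; print("disp0",atz(t,266,215,.05),"rest0",atz(t,176,240,.015))
d0=[*atz(t,266,215,.05)[:2],np.radians(-10)]; r0=[*atz(t,176,240,.015)[:2],0]
for n,seg,p0 in(("disp",DISP,d0),("rest",REST,r0)):
    for fs in(["scene","top"],["scene"],["top"]):
        p,s=fit([F[c] for c in fs],seg,p0); print(n,fs,np.round(p[:2],4),np.degrees(p[2]).round(2),s)
        if len(fs)==2: np.save(n+".npy",p)
D=np.load("disp.npy");R=np.load("rest.npy")
t_,s_=F["top"],F["scene"]
def crop(f,x0,y0,x1,y1,k):
    return cv2.resize(f["image"][y0:y1,x0:x1],None,fx=k,fy=k,interpolation=cv2.INTER_CUBIC),np.array([x0,y0])
ims=[]
for f,a in((s_,(220,145,310,235)),(t_,(235,170,300,260)),(s_,(340,185,400,240)),(t_,(150,215,205,260))):
    im,o=crop(f,*a,4); im=im.copy()
    draw(im,f,DISP,D,4,o,(255,0,0)); draw(im,f,SLOT,D,4,o,(255,255,0)); draw(im,f,REST,R,4,o,(255,0,0)); draw(im,f,TAB,R,4,o,(0,255,0))
    ims.append(im)
H=np.zeros((590,640,3),np.uint8)
H[:360,:360]=ims[0];H[:360,370:630]=ims[1];H[365:585,:240]=ims[2];H[365:545,370:590]=ims[3]
save(H,"pics/c.png"); s=ctrl.sense(); print(s["time_s"],s["eef_rot"],s["tcp_pos"],s["wrist_force"],s["gripper_width"])
E
```

```text
disp0 [ 0.54244503 -0.02400522  0.05      ] rest0 [0.46257758 0.24367029 0.015     ]
disp ['scene', 'top'] [ 0.5197 -0.0433] -8.5 -119.76869062763984
disp ['scene'] [ 0.5494 -0.0263] -9.29 -99.3581698702269
disp ['top'] [ 0.5322 -0.0456] -13.87 -61.91400820553037
rest ['scene', 'top'] [0.4627 0.2446] 4.04 -392.91633104184274
rest ['scene'] [0.4632 0.2446] 3.91 -241.434190170921
rest ['top'] [0.4625 0.2446] 2.13 -152.4988707204545
1.3 [1.79993575e+02 1.01615638e-03 1.66261758e+02] [0.13657724 0.55858657 0.23132789] [0.16852683 0.14780523 0.4772555 ] 1.0031662296929835
```

View pics/c.png

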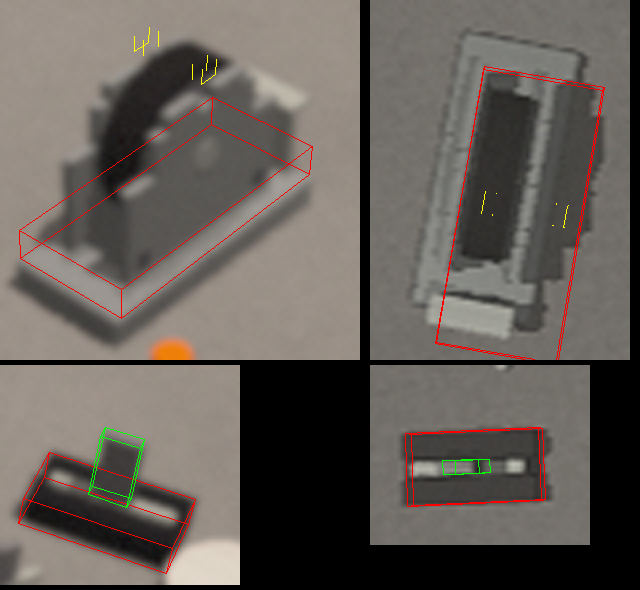

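```bash
python3 - <<'E'
from h import *
F={c:ctrl.grab_frame(c) for c in("scene","top")}
t_,s_=F["top"],F["scene"]
print(atz(t_,267,214.4,.025))
TOPS=[s for s in DISP if not(s[0][0]<-.1 and s[1][0]<-.1)]  # cutter end hidden
CH=[((x0,y,.142),(x1,y,.142)) for x0,x1 in((-.03,-.008),(.008,.03)) for y in(-.029,.029,-.021,.021)]
for fs in(["scene","top"],["scene"],["top"]):
    p,s=fit([F[c] for c in fs],TOPS+CH+SLOT,(.549,-.026,np.radians(-9.5)),.01); print(fs,np.round(p[:2],4),np.degrees(p[2]).round(2),s)
    if len(fs)==2: np.save("disp.npy",p); D=p
H=np.zeros((560,800,3),np.uint8)
for f,a,k,x in((s_,(220,145,310,235),5,0),(t_,(238,170,300,260),5,455)):
    im=cv2.resize(f["image"][a[1]:a[3],a[0]:a[2]],None,fx=k,fy=k,interpolation=cv2.INTER_CUBIC)
    draw(im,f,TOPS+CH,D,k,np.array(a[:2]),(255,0,0)); draw(im,f,SLOT,D,k,np.array(a[:2]),(255,255,0))
    H[:im.shape[0],x:x+im.shape[1]]=im[:,:800-x]
save(H,"pics/d.png"); print(ctrl.sense()["time_s"])
E
```

```text
[ 0.54554263 -0.0272275   0.025     ]
['scene', 'top'] [ 0.5522 -0.0255] -8.6 -543.0807156330745
['scene'] [ 0.5499 -0.0277] -7.14 -299.88600146852195
['top'] [ 0.5215 -0.028 ] -11.67 -221.26430559495353
1.4
```

View pics/d.png

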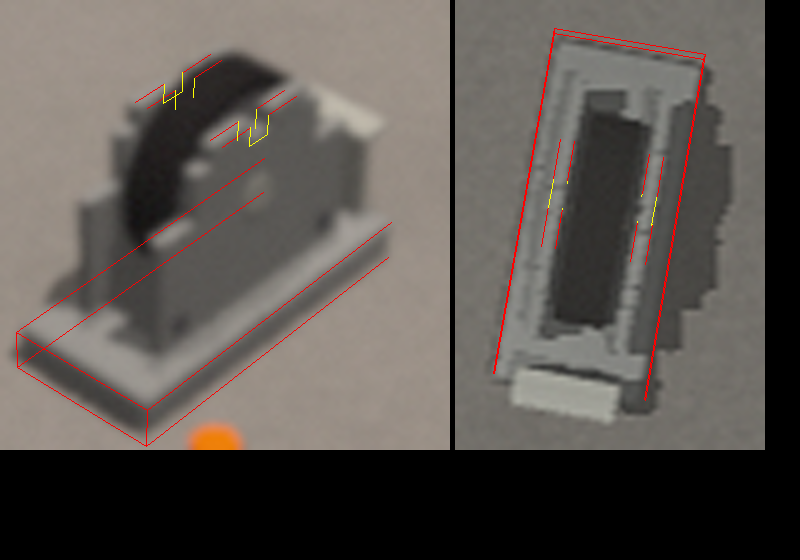

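```bash
python3 - <<'E'
from h import *
F={c:ctrl.grab_frame(c) for c in("scene","top")}
t_,s_=F["top"],F["scene"]
X,Y=.105,.046
# subpixel edge localisation: for each model edge, sample normal profiles, find strongest gradient within +-4px; per-frame then least squares
E_={"scene":[((-X+.03,Y,0),(X,Y,0)),((-X+.03,Y,.025),(X,Y,.025)),((X,-Y,0),(X,Y,0)),((X,-Y,.025),(X,Y,.025)),((X,Y,0),(X,Y,.025))],
    "top":[((X,-Y,.025),(X,Y,.025)),((-X+.025,Y,.025),(X,Y,.025)),((-X+.025,-Y,.025),(X,-Y,.025))]}
from scipy.optimize import least_squares
def run(cs,p,W=(4,2.5,1.5,1.5)):
    for w in W:
        obs=[]
        for c in cs:
            f=F[c]; g=cv2.GaussianBlur(cv2.cvtColor(f["image"],cv2.COLOR_RGB2GRAY).astype(np.float32),(0,0),.8)
            for i,(a,b) in enumerate(E_[c]):
                t=np.linspace(.06,.94,25)[:,None]; P=np.array(a)*(1-t)+np.array(b)*t
                q=projN(f,place(P,p)); d=q[-1]-q[0]; n=np.array([-d[1],d[0]])/np.hypot(*d)
                o=np.arange(-w,w+.01,.1); m=(q[:,None]+o[None,:,None]*n).astype(np.float32)
                pr=np.abs(np.gradient(cv2.remap(g,m[...,0],m[...,1],cv2.INTER_CUBIC),axis=1))
                for k in range(25):
                    j=pr[k].argmax()
                    if pr[k,j]>.4 and 0<j<len(o)-1: obs.append((f,P[k],n,q[k]+o[j]*n,c,i))
        fun=lambda v:np.array([(projN(f,place(P,(v[0]/10,v[1]/10,v[2])))-q)@n for f,P,n,q,_,_ in obs])
        r=least_squares(fun,[p[0]*10,p[1]*10,p[2]],loss="soft_l1",f_scale=.3); p=(r.x[0]/10,r.x[1]/10,r.x[2])
    e=fun(r.x); lab=[(o[4][0],o[5]) for o in obs]
    print(cs,np.round(p[:2],4),np.degrees(p[2]).round(2),{l:(lab.count(l),round(float(np.median([x for x,y in zip(e,lab) if y==l])),2)) for l in sorted(set(lab))})
    return np.array(p)
p0=(.547,-.026,np.radians(-9.5))
run(["scene"],p0);run(["top"],p0);D=run(["scene","top"],p0); np.save("disp.npy",D)
H=np.zeros((560,800,3),np.uint8)
for f,a,k,x in((s_,(220,145,310,235),5,0),(t_,(238,170,300,260),5,455)):
    im=cv2.resize(f["image"][a[1]:a[3],a[0]:a[2]],None,fx=k,fy=k,interpolation=cv2.INTER_CUBIC)
    draw(im,f,E_["scene" if f is s_ else "top"],D,k,np.array(a[:2]),(255,0,0)); draw(im,f,SLOT,D,k,np.array(a[:2]),(255,255,0))
    H[:im.shape[0],x:x+im.shape[1]]=im[:,:800-x]
save(H,"pics/e.png"); print("axle/seat",place([0,0,.13],D)); s=ctrl.sense(); print(s["time_s"])
E
```

```text
['scene'] [ 0.5484 -0.0268] -7.71 {('s', 0): (21, -0.8), ('s', 1): (24, 0.08), ('s', 2): (25, -0.21), ('s', 3): (25, -0.12), ('s', 4): (21, -0.86)}
['top'] [ 0.5431 -0.0254] -9.21 {('t', 0): (25, 0.01), ('t', 1): (25, -0.25), ('t', 2): (16, 1.24)}
['scene', 'top'] [ 0.5476 -0.0262] -8.3 {('s', 0): (23, -0.78), ('s', 1): (25, 0.01), ('s', 2): (25, -0.33), ('s', 3): (24, -0.44), ('s', 4): (25, -0.23), ('t', 0): (17, 1.35), ('t', 1): (25, -0.32), ('t', 2): (20, 1.24)}
axle/seat [ 0.54762703 -0.02620159  0.13      ]
1.5
```

View pics/e.png

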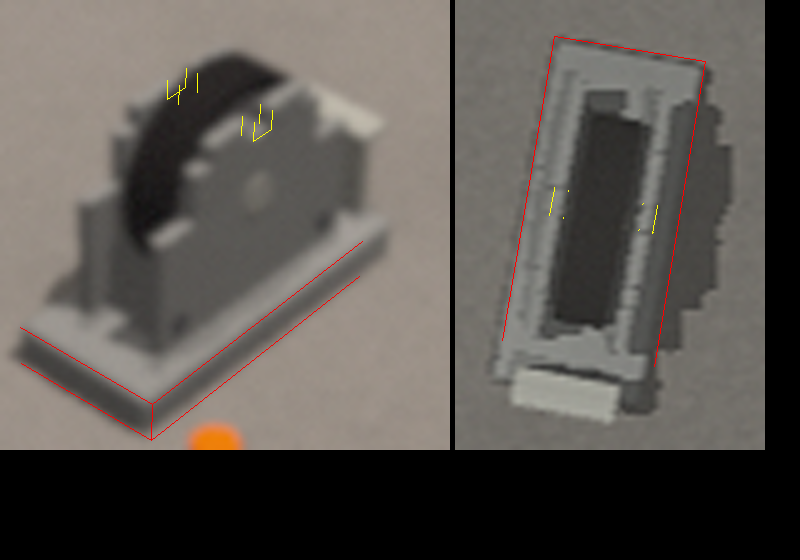

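Call:
{"method": "jog_arm", "body": {
  "targets": [
    [[42.1,-58.7,0],-84.9,0],
    [[42.1,-58.7,0],-84.9,0],
    [[42.1,-58.7,0],-84.9,0],
    [[42.1,-58.7,0],-84.9,0],
    [[42.1,-58.7,0],-84.9,0],
    [[42.1,-58.7,0],-84.9,0],
    [[42.1,-58.7,0],-84.9,0],
    [[42.1,-58.7,0],-84.9,0],
    [[42.1,-58.7,0],-84.9,0],
    [[42.1,-58.7,0],-84.9,0]
  ]
}}

```text
time_s: 2.33
tcp_pos: [0.3802, 0.2182, 0.2317]
eef_rot: [179.9, -0.0, 94.3]
wrist_force: [1.2, 1.1, -0.3]
gripper_width: 0.004
gripper_force: 0.0
```

```bash
python3 - <<'E'
from h import *
f=ctrl.grab_frame("scene"); D=np.load("disp.npy")
c,d=ray(f,220+258/5,145+192/5); n=np.array([-np.sin(D[2]),np.cos(D[2]),0]); q=np.array([D[0],D[1],0])+.029*n
X=c+d*((q-c)@n)/(d@n); print("hub on cheek",X, "s offset",(X-q)@np.array([np.cos(D[2]),np.sin(D[2]),0]))
E
```

```text
hub on cheek [0.55095366 0.00262001 0.09149174] s offset -0.0008666761459445335
```

Call:
{"method": "jog_arm", "body": {
  "targets": [
    [[17.8,-24.6,0],-12.9,0],
    [[17.8,-24.6,0],-12.9,0],
    [[17.8,-24.6,0],-12.9,0],
    [[17.8,-24.6,0],-12.9,0],
    [[17.8,-24.6,0],-12.9,0],
    [[17.8,-24.6,0],-12.9,0],
    [[17.8,-24.6,0],-12.9,0],
    [[17.8,-24.6,0],-12.9,0],
    [[17.8,-24.6,-3],-12.9,0],
    [[17.8,-24.6,-6],-12.9,0]
  ]
}}

```text
time_s: 3.22
tcp_pos: [0.5596, -0.0271, 0.1721]
eef_rot: [179.7, -0.0, 81.6]
wrist_force: [-0.1, -0.1, -0.4]
gripper_width: -0.001
gripper_force: 0.0
```

Call:
{"method": "jog_arm", "body": {
  "targets": [
    [[0,0,-1.0],0,0],
    [[0,0,-1.4],0,0],
    [[0,0,-1.5],0,0],
    [[0,0,-1.55],0,0],
    [[0,0,-1.6],0,0],
    [[0,0,-1.6],0,0]
  ]
}}

```text
time_s: 3.72
tcp_pos: [0.5583, -0.0259, 0.1568]
eef_rot: [179.8, 0.0, 81.8]
wrist_force: [1.0, 0.1, -0.2]
gripper_width: -0.0
gripper_force: 0.0
```

Call:
{"method": "jog_arm", "body": {
  "targets": [
    [[0,0,-0.05],0,0],
    [[0,0,-0.1],0,0],
    [[0,0,-0.15],0,0],
    [[0,0,-0.15],0,0]
  ]
}}

```text
time_s: 4.05
tcp_pos: [0.5574, -0.026, 0.1539]
eef_rot: [180.0, 0.0, 81.7]
wrist_force: [-1.0, 0.6, -0.3]
gripper_width: 0.002
gripper_force: 0.0
```

Call:
{"method": "jog_arm", "body": {
  "targets": [
    [[0,0,-0.05],0,0],
    [[0,0,-0.1],0,0],
    [[0,0,-0.15],0,0],
    [[0,0,-0.15],0,0]
  ]
}}

```text
time_s: 4.38
tcp_pos: [0.5574, -0.026, 0.1522]
eef_rot: [-180.0, 0.0, 81.7]
wrist_force: [0.5, 0.5, 0.6]
gripper_width: 0.001
gripper_force: 0.3
```

Call:
{"method": "jog_arm", "body": {
  "targets": [
    [[0,0,-0.05],0,0],
    [[0,0,-0.1],0,0],
    [[0,0,-0.1],0,0]
  ]
}}

```text
time_s: 4.63
tcp_pos: [0.5575, -0.0261, 0.1517]
eef_rot: [180.0, 0.0, 81.7]
wrist_force: [-1.4, 0.1, 2.9]
gripper_width: -0.002
gripper_force: 1.6
```

Call:
{"method": "jog_arm", "body": {
  "targets": [
    [[0,0,-0.05],0,0],
    [[0,0,-0.1],0,0],
    [[0,0,-0.1],0,0]
  ]
}}

```text
time_s: 4.88
tcp_pos: [0.5579, -0.0261, 0.151]
eef_rot: [179.9, 0.0, 81.7]
wrist_force: [-0.5, 0.5, 5.9]
gripper_width: -0.004
gripper_force: 2.9
```

Call:
{"method": "jog_arm", "body": {
  "targets": [
    [[-0.3,0.04,0],0,0],
    [[-0.6,0.09,0],0,0],
    [[-0.9,0.13,0],0,0],
    [[-1.2,0.18,0],0,0],
    [[-1.5,0.22,0],0,0],
    [[-1.8,0.27,0],0,0],
    [[-1.8,0.27,0],0,0]
  ]
}}

```text
time_s: 5.47
tcp_pos: [0.5387, -0.023, 0.1504]
eef_rot: [-180.0, -0.0, 81.7]
wrist_force: [-0.7, 0.5, 5.0]
gripper_width: -0.001
gripper_force: 2.4
```

Call:
{"method": "jog_arm", "body": {
  "targets": [
    [[0,0,0.5],0,0],
    [[2.1,-0.31,0.5],0,0],
    [[2.1,-0.31,0.15],0,0],
    [[2.1,-0.31,0],0,0],
    [[1.63,-0.25,0],0,0],
    [[1.17,-0.18,0],0,0],
    [[0.7,-0.1,0],0,0],
    [[0.23,-0.03,0],0,0],
    [[-0.23,0.03,0],0,0],
    [[-0.7,0.1,0],0,0]
  ]
}}

```text
time_s: 6.3
tcp_pos: [0.5308, -0.0221, 0.15]
eef_rot: [-179.9, 0.0, 81.7]
wrist_force: [-0.4, -0.1, 0.0]
gripper_width: 0.001
gripper_force: 0.0
```

```bash
cat > n.py <<'E'
from h import *
import sys
D=np.load("disp.npy")
# unroll the tread: angle th from top (towards +x positive), brightness mean across width, scene camera & top camera
out=[]
for c in sys.argv[1:]:
    f=ctrl.grab_frame(c); g=cv2.cvtColor(f["image"],cv2.COLOR_RGB2GRAY).astype(np.float32)
    th=np.radians(np.arange(-60,100,.5)); y=np.linspace(-.012,.012,13)
    P=np.stack([.06*np.sin(th)[:,None]+0*y,0*th[:,None]+y,.092+.06*np.cos(th)[:,None]+0*y],-1)
    m=projN(f,place(P,D)).astype(np.float32); un=cv2.remap(g,m[...,0],m[...,1],cv2.INTER_CUBIC)
    out.append(cv2.resize(un.T,(640,100))); print(c," ".join(f"{int(np.degrees(a)):d}:{v:.0f}" for a,v in zip(th[::8],un.mean(1)[::8])))
    if len(sys.argv)==2: np.save("un_%s.npy"%c,un)
s=ctrl.sense(); print(s["time_s"],s["wrist_force"])
E
python3 n.py scene top
```

```text
scene -59:81 -56:83 -52:86 -48:88 -44:88 -40:87 -36:83 -32:76 -28:67 -24:59 -20:54 -16:51 -12:45 -8:38 -4:33 0:33 4:33 8:31 12:32 16:32 20:33 24:34 28:34 32:34 36:33 40:33 44:32 48:31 52:32 56:31 59:30 64:28 68:27 72:27 76:25 80:26 84:27 88:33 92:45 96:51
top -59:66 -56:90 -52:93 -48:103 -44:110 -40:116 -36:121 -32:126 -28:129 -24:133 -20:136 -16:138 -12:142 -8:146 -4:151 0:154 4:154 8:150 12:145 16:141 20:137 24:134 28:132 32:129 36:125 40:122 44:118 48:114 52:110 56:106 59:101 64:97 68:93 72:90 76:87 80:85 84:84 88:84 92:86 96:89
6.4 [ 0.01776311 -0.0675452   0.31545745]
```

Call:
{"method": "jog_arm", "body": {
  "targets": [
    [[0,0,0.5],0,0],
    [[2.9,-0.44,0.5],0,0],
    [[2.9,-0.44,0.15],0,0],
    [[2.9,-0.44,-0.02],0,0],
    [[2.5,-0.38,-0.05],0,0],
    [[2.1,-0.32,-0.05],0,0],
    [[1.7,-0.26,-0.05],0,0],
    [[1.3,-0.2,-0.05],0,0],
    [[0.9,-0.14,-0.05],0,0],
    [[0.65,-0.1,-0.05],0,0]
  ]
}}

```text
time_s: 7.23
tcp_pos: [0.5376, -0.0231, 0.1499]
eef_rot: [-180.0, 0.0, 81.7]
wrist_force: [1.0, 0.1, -0.3]
gripper_width: 0.002
gripper_force: 0.0
```

Call:
{"method": "jog_arm", "body": {
  "targets": [
    [[0,0,-0.05],0,0],
    [[0,0,-0.1],0,0],
    [[0,0,-0.1],0,0]
  ]
}}

```text
time_s: 7.48
tcp_pos: [0.5388, -0.0232, 0.1491]
eef_rot: [-180.0, -0.0, 81.7]
wrist_force: [-1.3, -0.1, 2.3]
gripper_width: -0.006
gripper_force: 1.5
```

Call:
{"method": "jog_arm", "body": {
  "targets": [
    [[0,0,-0.05],0,0],
    [[0,0,-0.1],0,0],
    [[0,0,-0.1],0,0]
  ]
}}

```text
time_s: 7.73
tcp_pos: [0.5394, -0.0234, 0.1484]
eef_rot: [179.9, 0.0, 81.7]
wrist_force: [-1.8, 1.7, 5.5]
gripper_width: 0.003
gripper_force: 3.0
```

Call:
{"method": "jog_arm", "body": {
  "targets": [
    [[0,0,0.5],0,0],
    [[2.1,-0.31,0.5],0,0],
    [[2.1,-0.31,0.15],0,0],
    [[2.1,-0.31,0],0,0],
    [[1.7,-0.25,-0.02],0,0],
    [[1.3,-0.2,-0.04],0,0],
    [[0.9,-0.14,-0.06],0,0],
    [[0.5,-0.08,-0.08],0,0],
    [[0.1,-0.02,-0.1],0,0],
    [[-0.1,0.02,-0.1],0,0]
  ]
}}

```text
time_s: 8.57
tcp_pos: [0.5373, -0.0228, 0.1475]
eef_rot: [179.9, -0.0, 81.7]
wrist_force: [0.6, 0.7, 4.8]
gripper_width: 0.0
gripper_force: 2.4
```

Force holds; same stroke again.

Call:
{"method": "jog_arm", "body": {
  "targets": [
    [[0,0,0.5],0,0],
    [[2.2,-0.33,0.5],0,0],
    [[2.2,-0.33,0.15],0,0],
    [[2.2,-0.33,0],0,0],
    [[1.8,-0.27,-0.02],0,0],
    [[1.4,-0.21,-0.04],0,0],
    [[1.0,-0.15,-0.06],0,0],
    [[0.6,-0.09,-0.08],0,0],
    [[0.2,-0.03,-0.09],0,0],
    [[0,0,-0.09],0,0]
  ]
}}

```text
time_s: 9.4
tcp_pos: [0.537, -0.0228, 0.1468]
eef_rot: [180.0, -0.0, 81.7]
wrist_force: [-0.6, -0.9, 5.8]
gripper_width: -0.004
gripper_force: 3.0
```

```bash
python3 n.py scene
```

```text
scene -59:110 -56:120 -52:125 -48:126 -44:124 -40:120 -36:115 -32:107 -28:97 -24:84 -20:71 -16:60 -12:54 -8:52 -4:51 0:44 4:34 8:32 12:33 16:33 20:32 24:32 28:34 32:34 36:33 40:34 44:33 48:32 52:32 56:31 59:29 64:28 68:27 72:27 76:28 80:34 84:35 88:38 92:45 96:51
9.45 [-2.27528824 -0.54153739  5.6409136 ]
```

Call:
{"method": "jog_arm", "body": {
  "targets": [
    [[0,0,0.5],0,0],
    [[2.2,-0.33,0.5],0,0],
    [[2.2,-0.33,0.15],0,0],
    [[2.2,-0.33,0],0,0],
    [[1.8,-0.27,0],0,0],
    [[1.4,-0.21,0],0,0],
    [[1.0,-0.15,0],0,0],
    [[0.6,-0.09,0],0,0],
    [[0.2,-0.03,0],0,0],
    [[0,0,0],0,0]
  ]
}}

```text
time_s: 10.28
tcp_pos: [0.537, -0.0228, 0.1468]
eef_rot: [180.0, -0.0, 81.7]
wrist_force: [0.1, 0.1, 7.4]
gripper_width: -0.0
gripper_force: 3.3
```

```bash
python3 n.py scene
```

```text
scene -59:119 -56:128 -52:132 -48:132 -44:128 -40:124 -36:118 -32:111 -28:101 -24:88 -20:75 -16:63 -12:54 -8:51 -4:47 0:42 4:33 8:33 12:34 16:33 20:32 24:33 28:34 32:33 36:34 40:32 44:32 48:31 52:44 56:60 59:59 64:42 68:31 72:28 76:27 80:26 84:26 88:32 92:43 96:50
10.3333 [-0.23518444 -0.21411635  6.7242101 ]
```

Call:
{"method": "jog_arm", "body": {
  "targets": [
    [[0,0,0.5],0,0],
    [[2.2,-0.33,0.5],0,0],
    [[2.2,-0.33,0.15],0,0],
    [[2.2,-0.33,0.05],0,0],
    [[1.8,-0.27,0.05],0,0],
    [[1.4,-0.21,0.05],0,0],
    [[1.0,-0.15,0.06],0,0],
    [[0.6,-0.09,0.07],0,0],
    [[0.2,-0.03,0.08],0,0],
    [[0,0,0.08],0,0]
  ]
}}

```text
time_s: 11.17
tcp_pos: [0.537, -0.0228, 0.1477]
eef_rot: [180.0, -0.0, 81.7]
wrist_force: [0.3, -0.3, 7.3]
gripper_width: 0.006
gripper_force: 3.6
```

```bash
python3 n.py scene
```

```text
scene -59:120 -56:128 -52:132 -48:132 -44:129 -40:124 -36:119 -32:111 -28:102 -24:90 -20:76 -16:63 -12:54 -8:51 -4:48 0:41 4:34 8:32 12:33 16:33 20:31 24:31 28:33 32:52 36:62 40:57 44:39 48:30 52:30 56:30 59:29 64:29 68:27 72:27 76:27 80:25 84:26 88:33 92:43 96:49
11.2167 [-0.42924919  0.53498435  7.37995398]
```

Call:
{"method": "jog_arm", "body": {
  "targets": [
    [[0,0,0.5],0,0],
    [[2.2,-0.33,0.5],0,0],
    [[2.2,-0.33,0.2],0,0],
    [[2.2,-0.33,0.06],0,0],
    [[1.8,-0.27,0.06],0,0],
    [[1.4,-0.21,0.07],0,0],
    [[1.0,-0.15,0.08],0,0],
    [[0.6,-0.09,0.1],0,0],
    [[0.2,-0.03,0.11],0,0],
    [[0,0,0.12],0,0]
  ]
}}

```text
time_s: 12.05
tcp_pos: [0.5371, -0.0229, 0.149]
eef_rot: [180.0, -0.0, 81.7]
wrist_force: [-0.3, -0.2, 7.6]
gripper_width: 0.002
gripper_force: 3.8
```

Call:
{"method": "jog_arm", "body": {
  "targets": [
    [[0,0,2],0,0],
    [[0,0,4],0,0],
    [[-4,0.6,6],0,0],
    [[-8,1.2,6],0,0]
  ]
}}

```text
time_s: 12.38
tcp_pos: [0.4611, -0.0118, 0.2096]
eef_rot: [179.8, 0.0, 81.7]
wrist_force: [-0.4, -0.4, 0.8]
gripper_width: -0.0
gripper_force: 0.0
```

```bash
python3 n.py scene top; python3 - <<'E'
from h import *
D=np.load("disp.npy");F={c:ctrl.grab_frame(c) for c in("scene","top")}
H=np.zeros((500,800,3),np.uint8)
for f,a,k,x in((F["scene"],(235,145,295,200),8,0),(F["top"],(245,182,283,242),8,490)):
    im=cv2.resize(f["image"][a[1]:a[3],a[0]:a[2]],None,fx=k,fy=k,interpolation=cv2.INTER_CUBIC)
    H[:im.shape[0],x:x+im.shape[1]]=im[:,:800-x]
save(np.clip(H.astype(float)*1.4,0,255).astype(np.uint8),"pics/f.png")
E
```

```text
scene -59:98 -56:107 -52:115 -48:120 -44:122 -40:122 -36:119 -32:112 -28:101 -24:87 -20:69 -16:52 -12:41 -8:39 -4:36 0:32 4:30 8:35 12:39 16:42 20:36 24:34 28:37 32:37 36:36 40:36 44:35 48:34 52:34 56:33 59:31 64:30 68:29 72:28 76:26 80:26 84:28 88:34 92:47 96:56
top -59:75 -56:59 -52:55 -48:61 -44:65 -40:57 -36:47 -32:47 -28:48 -24:47 -20:48 -16:48 -12:48 -8:47 -4:42 0:92 4:93 8:94 12:40 16:50 20:47 24:47 28:48 32:48 36:47 40:48 44:47 48:46 52:47 56:46 59:45 64:45 68:45 72:43 76:41 80:40 84:40 88:40 92:41 96:43
12.4833 [-1.19969168 -0.41166512 -0.97106731]
```

View pics/f.png

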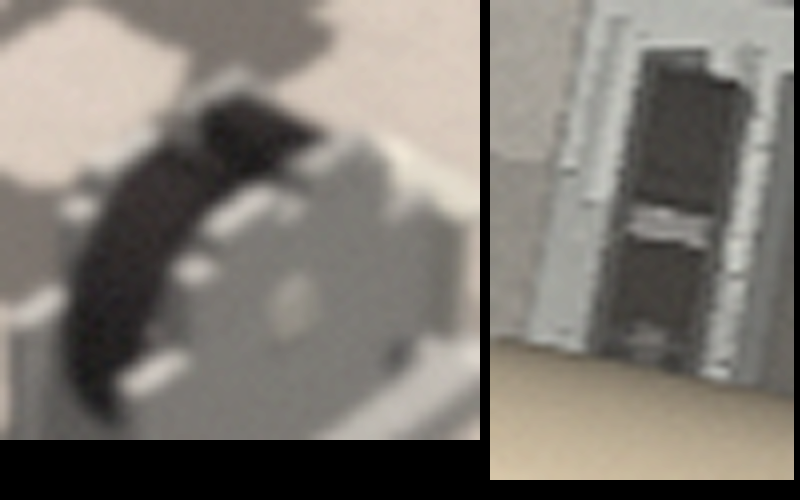

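Call:
{"method": "jog_arm", "body": {
  "targets": [
    [[3.3,-0.5,0],0,0],
    [[6.6,-1.0,0],0,0],
    [[9.78,-1.47,-2],0,0],
    [[9.78,-1.47,-5],0,0],
    [[9.78,-1.47,-5.5],0,0],
    [[9.78,-1.47,-5.8],0,0],
    [[9.78,-1.47,-5.9],0,0],
    [[9.78,-1.47,-5.95],0,0]
  ]
}}

```text
time_s: 13.25
tcp_pos: [0.5578, -0.0263, 0.1491]
eef_rot: [179.9, 0.0, 81.7]
wrist_force: [0.2, -1.3, 3.1]
gripper_width: 0.004
gripper_force: 0.8
```

Call:
{"method": "jog_arm", "body": {
  "targets": [
    [[0,0,-0.06],0,0],
    [[-0.3,0.045,-0.06],0,0],
    [[-0.6,0.09,-0.06],0,0],
    [[-0.9,0.135,-0.05],0,0],
    [[-1.2,0.18,-0.05],0,0],
    [[-1.5,0.225,-0.05],0,0],
    [[-1.61,0.24,-0.05],0,0],
    [[-1.61,0.24,-0.05],0,0]
  ]
}}

```text
time_s: 13.92
tcp_pos: [0.5414, -0.0236, 0.1495]
eef_rot: [179.9, 0.0, 81.7]
wrist_force: [0.8, -1.1, 6.7]
gripper_width: 0.0
gripper_force: 3.4
```

Call:
{"method": "jog_arm", "body": {
  "targets": [
    [[0,0,2],0,0],
    [[0,0,5],0,0],
    [[0,3.5,6],0,0],
    [[0,7.5,6],0,0],
    [[0,11.5,6],0,0],
    [[0,15,6],0,0]
  ]
}}

```text
time_s: 14.42
tcp_pos: [0.5398, 0.1283, 0.2081]
eef_rot: [-179.9, -0.0, 81.7]
wrist_force: [0.8, -0.2, 0.0]
gripper_width: 0.001
gripper_force: 0.0
```

```bash
python3 n.py scene top; python3 - <<'E'
from h import *
D=np.load("disp.npy");F={c:ctrl.grab_frame(c) for c in("scene","top")}
print("seat px top",proj(F["top"],place([0,0,.13],D)),"scene",proj(F["scene"],place([0,0,.13],D)))
H=np.zeros((600,800,3),np.uint8)
for f,a,k,x in((F["scene"],(235,145,285,195),9,0),(F["top"],(240,178,283,242),9,455)):
    im=cv2.resize(f["image"][a[1]:a[3],a[0]:a[2]],None,fx=k,fy=k,interpolation=cv2.INTER_CUBIC)
    H[:im.shape[0],x:x+im.shape[1]]=im[:,:800-x]
save(np.clip(H.astype(float)*1.3,0,255).astype(np.uint8),"pics/g.png")
E
```

```text
scene -59:63 -56:67 -52:70 -48:72 -44:73 -40:74 -36:75 -32:74 -28:71 -24:64 -20:52 -16:40 -12:33 -8:31 -4:33 0:31 4:27 8:28 12:28 16:26 20:28 24:26 28:26 32:27 36:26 40:28 44:30 48:33 52:34 56:32 59:31 64:31 68:29 72:29 76:28 80:24 84:28 88:35 92:48 96:55
top -59:45 -56:46 -52:45 -48:46 -44:46 -40:46 -36:44 -32:43 -28:44 -24:44 -20:42 -16:47 -12:71 -8:78 -4:64 0:42 4:41 8:43 12:44 16:43 20:43 24:43 28:43 32:44 36:43 40:43 44:43 48:44 52:45 56:45 59:45 64:45 68:45 72:43 76:41 80:40 84:39 88:40 92:40 96:42
14.5167 [-0.80334267 -0.40109677 -0.87035498]
seat px top [267.18249196 211.74668839] scene [263.29768028 167.31333045]
```

View pics/g.png

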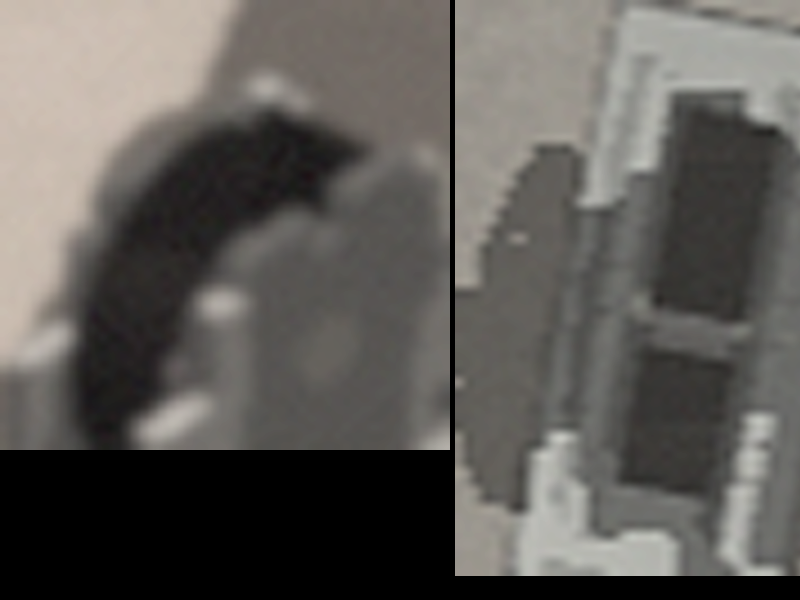

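Call:
{"method": "jog_arm", "body": {
  "targets": [
    [[-2,3,0],6,0.5],
    [[-4,6,0],11.8,0.5],
    [[-6,9,0],11.8,0.5],
    [[-7.7,11.6,0],11.8,0.5],
    [[-7.7,11.6,0],11.8,0.5],
    [[-7.7,11.6,0],11.8,0.5]
  ]
}}

```text
time_s: 15.12
tcp_pos: [0.4635, 0.2418, 0.2078]
eef_rot: [-180.0, 0.1, 93.6]
wrist_force: [0.7, -0.0, 0.5]
gripper_width: 0.502
gripper_force: 0.0
```

```bash
cat > m.py <<'E'
from h import *
Dc=np.load("disp.npy"); Dt=np.array([.5431,-.0254,np.radians(-9.21)]); Ds=np.array([.5484,-.0268,np.radians(-7.7)])
f=ctrl.grab_frame("top"); g=cv2.cvtColor(f["image"],cv2.COLOR_RGB2GRAY).astype(np.float32)
x=np.arange(-30,30,.5); y=np.linspace(-.011,.011,23)
for n,D in(("top",Dt),("comb",Dc)):
  for z in(.126,.150):
    P=np.stack([x[:,None]*1e-3+0*y,0*x[:,None]+y,z+0*x[:,None]+0*y],-1)
    m=projN(f,place(P,D)).astype(np.float32); v=cv2.remap(g,m[...,0],m[...,1],cv2.INTER_LINEAR).mean(1)
    b=np.median(v); h=(v.max()+b)/2; on=x[v>h]; w=np.clip(v-b-.2*(v.max()-b),0,None); print(n,z,"band",on.min(),on.max(),"centroid",round((w*x).sum()/w.sum(),2),"peak",v.max(),b)
print(ctrl.sense()["time_s"],ctrl.sense()["tcp_pos"])
E
python3 m.py; python3 n.py scene
```

```text
top 0.126 band -9.0 1.5 centroid -3.52 peak 123.49151 48.48652
top 0.15 band -10.0 0.5 centroid -4.74 peak 123.32778 48.480682
comb 0.126 band -13.5 -3.0 centroid -8.09 peak 123.35254 48.479385
comb 0.15 band -15.0 -4.0 centroid -9.32 peak 123.10156 48.47741
15.1667 [0.46438839 0.24116413 0.20782151]
scene -59:103 -56:109 -52:113 -48:117 -44:119 -40:121 -36:120 -32:115 -28:105 -24:90 -20:70 -16:51 -12:41 -8:43 -4:45 0:42 4:37 8:39 12:39 16:39 20:39 24:38 28:38 32:37 36:36 40:35 44:35 48:34 52:35 56:32 59:31 64:31 68:29 72:29 76:27 80:25 84:27 88:35 92:48 96:57
15.2167 [0.36947937 0.42245734 0.4867738 ]
```

```bash
python3 - <<'E'
from h import *
f=ctrl.grab_frame("scene"); g=cv2.cvtColor(f["image"],cv2.COLOR_RGB2GRAY).astype(np.float32)
th=np.arange(-20,24,2.); 
for nm,D in(("s",(.5475,-.0268,np.radians(-7.9))),("c",np.load("disp.npy"))):
  for y0 in(-.010,-.004,.002,.008):
    r=.0585;t=np.radians(th)
    P=np.stack([r*np.sin(t),0*t+y0,.092+r*np.cos(t)],-1)
    m=projN(f,place(P,D)).astype(np.float32)[:,None]; v=cv2.remap(g,m[...,0],m[...,1],cv2.INTER_CUBIC)[:,0]
    print(nm,y0," ".join(f"{int(a)}:{b:.0f}" for a,b in zip(th,v)))
E
```

```text
s -0.01 -20:49 -18:48 -16:53 -14:63 -12:70 -10:79 -8:78 -6:78 -4:72 -2:63 0:52 2:46 4:41 6:40 8:42 10:42 12:42 14:41 16:40 18:41 20:40 22:39
s -0.004 -20:49 -18:40 -16:34 -14:29 -12:28 -10:31 -8:33 -6:38 -4:42 -2:43 0:40 2:38 4:38 6:38 8:40 10:41 12:38 14:36 16:35 18:38 20:40 22:38
s 0.002 -20:50 -18:42 -16:33 -14:29 -12:27 -10:28 -8:29 -6:31 -4:31 -2:32 0:34 2:36 4:35 6:36 8:38 10:40 12:40 14:40 16:40 18:39 20:39 22:39
s 0.008 -20:55 -18:48 -16:38 -14:31 -12:26 -10:26 -8:28 -6:28 -4:29 -2:30 0:31 2:32 4:34 6:35 8:36 10:37 12:38 14:39 16:39 18:39 20:38 22:38
c -0.01 -20:47 -18:45 -16:48 -14:56 -12:65 -10:70 -8:73 -6:73 -4:69 -2:60 0:50 2:45 4:40 6:39 8:42 10:41 12:42 14:41 16:40 18:41 20:40 22:39
c -0.004 -20:49 -18:40 -16:34 -14:29 -12:27 -10:29 -8:31 -6:34 -4:39 -2:42 0:39 2:38 4:38 6:38 8:40 10:41 12:38 14:36 16:35 18:37 20:39 22:38
c 0.002 -20:49 -18:40 -16:33 -14:28 -12:28 -10:29 -8:30 -6:31 -4:31 -2:32 0:34 2:36 4:36 6:37 8:39 10:41 12:40 14:39 16:39 18:39 20:39 22:38
c 0.008 -20:53 -18:47 -16:38 -14:31 -12:27 -10:27 -8:29 -6:29 -4:30 -2:31 0:31 2:32 4:34 6:34 8:35 10:36 12:37 14:38 16:38 18:38 20:37 22:37
```

Call:
{"method": "jog_arm", "body": {
  "targets": [
    [[1.2,-4,0],-6,0],
    [[2.4,-8,0],-11.8,0],
    [[3.6,-12,0],-11.8,0],
    [[4.8,-16,0],-11.8,0],
    [[6,-20,0],-11.8,0],
    [[7,-24,0],-11.8,0],
    [[7.7,-26.6,0],-11.8,0],
    [[7.7,-26.6,-3],-11.8,0],
    [[7.7,-26.6,-5],-11.8,0],
    [[7.7,-26.6,-5.4],-11.8,0]
  ]
}}

```text
time_s: 16.1
tcp_pos: [0.5391, -0.026, 0.1504]
eef_rot: [-179.6, 0.0, 81.5]
wrist_force: [-0.6, 0.8, 0.5]
gripper_width: 0.003
gripper_force: 0.0
```

Call:
{"method": "jog_arm", "body": {
  "targets": [
    [[0,0,-0.3],0,0],
    [[0,0,-0.45],0,0],
    [[0,0,-0.55],0,0],
    [[0,0,-0.55],0,0]
  ]
}}

```text
time_s: 16.43
tcp_pos: [0.542, -0.0237, 0.1493]
eef_rot: [179.9, 0.0, 81.8]
wrist_force: [0.0, -0.4, -0.0]
gripper_width: 0.003
gripper_force: 0.3
```

Call:
{"method": "jog_arm", "body": {
  "targets": [
    [[0,0,-0.05],0,0],
    [[0,0,-0.1],0,0],
    [[0,0,-0.1],0,0]
  ]
}}

```text
time_s: 16.68
tcp_pos: [0.5419, -0.0234, 0.1479]
eef_rot: [179.9, -0.0, 81.8]
wrist_force: [-1.0, 0.3, 0.5]
gripper_width: 0.004
gripper_force: 0.1
```

Call:
{"method": "jog_arm", "body": {
  "targets": [
    [[0,0,-0.05],0,0],
    [[0,0,-0.1],0,0],
    [[0,0,-0.2],0,0],
    [[0,0,-0.2],0,0]
  ]
}}

```text
time_s: 17.02
tcp_pos: [0.5416, -0.0236, 0.1452]
eef_rot: [180.0, -0.0, 81.7]
wrist_force: [0.5, 0.1, -0.1]
gripper_width: 0.003
gripper_force: 0.1
```

Call:
{"method": "jog_arm", "body": {
  "targets": [
    [[0.1,-0.015,0],0,0],
    [[0.25,-0.04,0],0,0],
    [[0.4,-0.06,0],0,0],
    [[0.5,-0.075,0],0,0],
    [[0.6,-0.09,0],0,0],
    [[0.6,-0.09,0],0,0]
  ]
}}

```text
time_s: 17.52
tcp_pos: [0.5477, -0.0246, 0.1452]
eef_rot: [-180.0, 0.0, 81.7]
wrist_force: [0.1, 1.1, -0.3]
gripper_width: 0.001
gripper_force: 0.2
```

Call:
{"method": "jog_arm", "body": {
  "targets": [
    [[0,0,2],0,0],
    [[0,0,5],0,0],
    [[-1,4,6],0,0],
    [[-2,8,6],6,0.5],
    [[-3,12,6],11.8,0.5],
    [[-4.5,16,6],11.8,0.5],
    [[-6,20,6],11.8,0.5],
    [[-7.5,24,6],11.8,0.5],
    [[-8.4,26.8,6],11.8,0.5],
    [[-8.4,26.8,6],11.8,0.5]
  ]
}}

```text
time_s: 18.35
tcp_pos: [0.4615, 0.2488, 0.2057]
eef_rot: [180.0, -0.2, 93.9]
wrist_force: [0.5, 0.1, 0.3]
gripper_width: 0.499
gripper_force: 0.0
```

```bash
python3 m.py; python3 - <<'E'
from h import *
f=ctrl.grab_frame("scene"); g=cv2.cvtColor(f["image"],cv2.COLOR_RGB2GRAY).astype(np.float32)
th=np.arange(-20,24,2.); 
for nm,D in(("s",(.5475,-.0268,np.radians(-7.9))),):
  for y0 in(-.010,-.004,.002,.008):
    r=.0585;t=np.radians(th)
    P=np.stack([r*np.sin(t),0*t+y0,.092+r*np.cos(t)],-1)
    m=projN(f,place(P,D)).astype(np.float32)[:,None]; v=cv2.remap(g,m[...,0],m[...,1],cv2.INTER_CUBIC)[:,0]
    print(nm,y0," ".join(f"{int(a)}:{b:.0f}" for a,b in zip(th,v)))
E
```

```text
top 0.126 band -4.0 9.0 centroid 2.46 peak 126.48421 48.10649
top 0.15 band -5.5 7.5 centroid 1.13 peak 126.31662 48.239983
comb 0.126 band -8.5 4.5 centroid -2.12 peak 126.463486 48.397247
comb 0.15 band -10.0 3.0 centroid -3.46 peak 126.22011 48.462723
18.4 [0.46264241 0.2461023  0.20559168]
s -0.01 -20:56 -18:50 -16:47 -14:47 -12:48 -10:54 -8:56 -6:66 -4:74 -2:81 0:81 2:78 4:67 6:54 8:44 10:38 12:39 14:42 16:41 18:41 20:38 22:39
s -0.004 -20:53 -18:46 -16:40 -14:36 -12:33 -10:29 -8:28 -6:27 -4:27 -2:33 0:39 2:45 4:45 6:42 8:38 10:34 12:36 14:37 16:39 18:42 20:39 22:38
s 0.002 -20:55 -18:49 -16:41 -14:37 -12:34 -10:30 -8:25 -6:24 -4:25 -2:26 0:27 2:30 4:32 6:34 8:35 10:33 12:34 14:38 16:39 18:39 20:39 22:39
s 0.008 -20:55 -18:48 -16:43 -14:40 -12:35 -10:30 -8:25 -6:22 -4:20 -2:20 0:21 2:28 4:33 6:33 8:32 10:31 12:32 14:36 16:38 18:39 20:37 22:35
```

Call:
{"method": "jog_arm", "body": {
  "targets": [
    [[0,-0.1,-4],0,0.5],
    [[0,-0.1,-8],0,0.5],
    [[0,-0.1,-12],0,0.5],
    [[0,-0.1,-14],0,0.5],
    [[0,-0.1,-15.5],0,0.5],
    [[0,-0.1,-16.3],0,0.5],
    [[0,-0.1,-16.3],0,0.5]
  ]
}}

```text
time_s: 19.03
tcp_pos: [0.4632, 0.2408, 0.0407]
eef_rot: [-179.8, 0.1, 93.4]
wrist_force: [0.3, -0.8, 0.2]
gripper_width: 0.497
gripper_force: 0.0
```

```bash
python3 - <<'E'
from h import *
f=ctrl.grab_frame("scene"); im=cv2.resize(f["image"][165:250,330:410],None,fx=7,fy=7,interpolation=cv2.INTER_CUBIC); save(im,"pics/k.png"); s=ctrl.sense(); print(s["tcp_pos"],s["wrist_force"])
E
```

```text
[0.46400316 0.24132567 0.04202522] [ 0.20733378 -0.05175444 -0.20823131]
```

View pics/k.png

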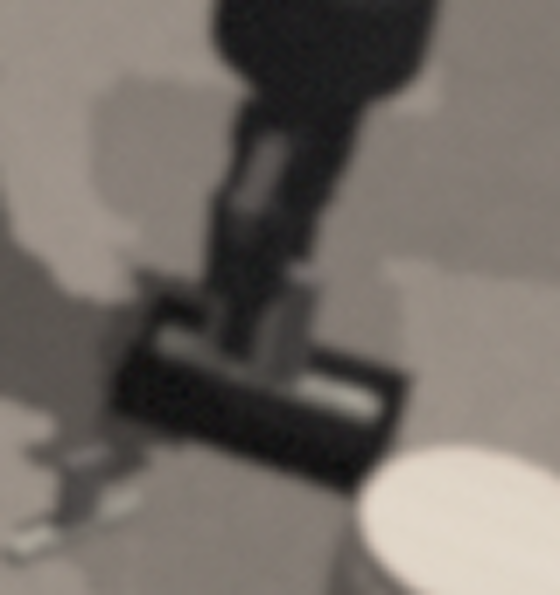

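The crop shows the big key in the rest, with its tab at crop (285,330) between the fingers. The small decoy, with its shorter tab, lies apart at (70,500). I'm grasping the one in the rest.

Call:
{"method": "jog_arm", "body": {
  "targets": [
    [[0,0.3,0],0,0.3],
    [[0,0.3,0],0,0],
    [[0,0.3,0],0,0],
    [[0,0.3,0],0,0],
    [[0,0.3,0],0,0],
    [[0,0.3,0],0,0]
  ]
}}

```text
time_s: 19.58
tcp_pos: [0.4647, 0.2459, 0.0438]
eef_rot: [179.8, -0.0, 93.6]
wrist_force: [-0.3, -1.0, 6.6]
gripper_width: 0.108
gripper_force: 59.3
```

Call:
{"method": "jog_arm", "body": {
  "targets": [
    [[0,0,1],0,0],
    [[0,0,2],0,0],
    [[0,0,6],0,0],
    [[0,0,10],0,0],
    [[0,0,14],0,0],
    [[0,0,16],0,0],
    [[0,0,16],0,0]
  ]
}}

```text
time_s: 20.17
tcp_pos: [0.4665, 0.2467, 0.209]
eef_rot: [179.3, -0.2, 93.6]
wrist_force: [0.4, 0.6, -0.5]
gripper_width: 0.106
gripper_force: 58.8
```

Call:
{"method": "jog_arm", "body": {
  "targets": [
    [[1.2,-4,0],-6,0],
    [[2.4,-8,0],-12.3,0],
    [[3.6,-12,0],-12.3,0],
    [[4.8,-16,0],-12.3,0],
    [[6,-20,0],-12.3,0],
    [[7,-23.5,0],-12.3,0],
    [[8,-27.2,0],-12.3,0],
    [[8,-27.2,0],-12.3,0],
    [[8,-27.2,0],-12.3,0],
    [[8,-27.2,0],-12.3,0]
  ]
}}

```text
time_s: 21.0
tcp_pos: [0.5426, -0.0263, 0.2017]
eef_rot: [-179.9, -0.0, 81.2]
wrist_force: [-0.6, -0.1, -1.1]
gripper_width: 0.108
gripper_force: 58.7
```

```bash
cat > v.py <<'E'
from h import *
import sys
F={c:ctrl.grab_frame(c) for c in("scene","top")}
s=ctrl.sense(); print(s["time_s"],s["tcp_pos"],s["eef_rot"],s["wrist_force"])
H=np.zeros((560,800,3),np.uint8)
for f,a,k,x in((F["scene"],(230,125,300,195),7,0),(F["top"],(240,180,283,242),7,495)):
    im=cv2.resize(f["image"][a[1]:a[3],a[0]:a[2]],None,fx=k,fy=k,interpolation=cv2.INTER_CUBIC)
    H[:im.shape[0],x:x+im.shape[1]]=im[:,:800-x]
save(np.clip(H.astype(float)*1.3,0,255).astype(np.uint8),sys.argv[1])
E
python3 v.py pics/v1.png
```

```text
21.1 [ 0.54269997 -0.02536962  0.20204993] [-1.79929869e+02 -3.10758399e-02  8.13077218e+01] [-0.34869324  0.02734426 -0.27056648]
```

View pics/v1.png

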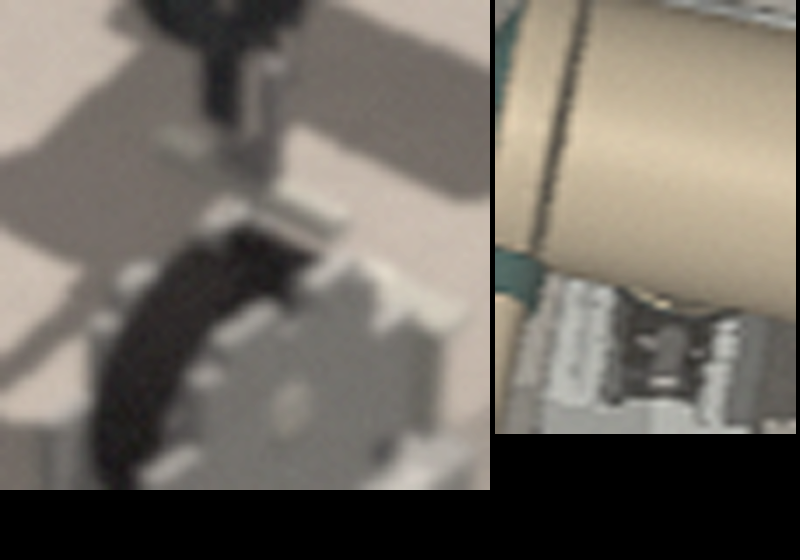

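```bash
python3 - <<'E'
from h import *
f=ctrl.grab_frame("scene"); s=ctrl.sense(); T=s["tcp_pos"]; pose=(T[0],T[1],np.radians(s["eef_rot"][2]-90))
zb=T[2]-.0318; print(T,np.degrees(pose[2]))
g=cv2.cvtColor(f["image"],cv2.COLOR_RGB2GRAY).astype(np.float32)
# image profiles across the bar (along key x) at several y, at mid-height plane
x=np.arange(-20,21,1.)
for y in(.020,.026,.032,.038):
    P=np.stack([x*1e-3,0*x+y,0*x+zb+.006],-1); m=projN(f,place(P,pose)).astype(np.float32)[:,None]
    v=cv2.remap(g,m[...,0],m[...,1],cv2.INTER_CUBIC)[:,0]; print(y," ".join(f"{int(a)}:{b:.0f}" for a,b in zip(x[::2],v[::2])))
y=np.arange(.03,.055,.001)
for dz in(.004,.008):
    P=np.stack([0*y,y,0*y+zb+dz],-1); m=projN(f,place(P,pose)).astype(np.float32)[:,None]
    v=cv2.remap(g,m[...,0],m[...,1],cv2.INTER_CUBIC)[:,0]; print("end"," ".join(f"{a*1e3:.0f}:{b:.0f}" for a,b in zip(y,v)))
E
```

```text
[ 0.54282334 -0.02521086  0.20218733] -8.662619863320884
0.02 -20:147 -18:149 -16:151 -14:153 -12:153 -10:149 -8:143 -6:134 -4:123 -2:108 0:99 2:93 4:92 6:95 8:100 10:105 12:104 14:95 16:79 18:62 20:46
0.026 -20:144 -18:147 -16:150 -14:152 -12:153 -10:151 -8:144 -6:134 -4:122 -2:108 0:98 2:92 4:92 6:98 8:103 10:107 12:105 14:95 16:77 18:58 20:46
0.032 -20:145 -18:146 -16:150 -14:152 -12:153 -10:151 -8:144 -6:135 -4:124 -2:113 0:102 2:94 4:92 6:96 8:105 10:109 12:106 14:97 16:80 18:63 20:48
0.038 -20:144 -18:144 -16:143 -14:141 -12:139 -10:138 -8:135 -6:129 -4:123 -2:115 0:104 2:98 4:95 6:97 8:104 10:108 12:106 14:97 16:81 18:61 20:45
end 30:93 31:94 32:95 33:96 34:96 35:96 36:97 37:98 38:101 39:105 40:109 41:113 42:118 43:123 44:127 45:131 46:136 47:139 48:141 49:143 50:143 51:143 52:144 53:146 54:148
end 30:112 31:113 32:115 33:116 34:115 35:114 36:114 37:115 38:115 39:116 40:117 41:118 42:121 43:122 44:124 45:128 46:132 47:135 48:138 49:141 50:142 51:143 52:144 53:144 54:144
```

Call:
{"method": "jog_arm", "body": {
  "targets": [
    [[0.15,-0.05,-0.5],0,0],
    [[0.15,-0.05,-1],0,0],
    [[0.15,-0.05,-1.4],0,0],
    [[0.15,-0.05,-1.6],0,0],
    [[0.15,-0.05,-1.6],0,0]
  ]
}}

```text
time_s: 21.57
tcp_pos: [0.5444, -0.0267, 0.1855]
eef_rot: [-179.9, 0.0, 81.3]
wrist_force: [-1.1, -0.2, -0.3]
gripper_width: 0.107
gripper_force: 58.7
```

Call:
{"method": "jog_arm", "body": {
  "targets": [
    [[0,0,-0.1],0,0],
    [[0,0,-0.2],0,0],
    [[0,0,-0.3],0,0],
    [[0,0,-0.3],0,0]
  ]
}}

```text
time_s: 21.9
tcp_pos: [0.545, -0.0271, 0.1833]
eef_rot: [-180.0, -0.0, 81.2]
wrist_force: [-0.4, -1.2, -1.2]
gripper_width: 0.107
gripper_force: 58.7
```

Call:
{"method": "jog_arm", "body": {
  "targets": [
    [[0,0,-0.1],0,0],
    [[0,0,-0.2],0,0],
    [[0,0,-0.2],0,0]
  ]
}}

```text
time_s: 22.15
tcp_pos: [0.5449, -0.0271, 0.1812]
eef_rot: [-180.0, 0.0, 81.2]
wrist_force: [-0.2, 0.3, -0.6]
gripper_width: 0.105
gripper_force: 58.7
```

Call:
{"method": "jog_arm", "body": {
  "targets": [
    [[0,0,-0.1],0,0],
    [[0,0,-0.2],0,0],
    [[0,0,-0.3],0,0],
    [[0,0,-0.3],0,0]
  ]
}}

```text
time_s: 22.48
tcp_pos: [0.5448, -0.0271, 0.1781]
eef_rot: [-180.0, -0.0, 81.2]
wrist_force: [-0.4, -0.5, -1.3]
gripper_width: 0.107
gripper_force: 58.7
```

Call:
{"method": "jog_arm", "body": {
  "targets": [
    [[0,0,-0.1],0,0],
    [[0,0,-0.2],0,0],
    [[0,0,-0.3],0,0],
    [[0,0,-0.3],0,0]
  ]
}}

```text
time_s: 22.82
tcp_pos: [0.5449, -0.0271, 0.1751]
eef_rot: [-180.0, -0.0, 81.2]
wrist_force: [-0.2, -0.2, -1.0]
gripper_width: 0.108
gripper_force: 58.7
```

Call:
{"method": "jog_arm", "body": {
  "targets": [
    [[0,0,-0.1],0,0],
    [[0,0,-0.2],0,0],
    [[0,0,-0.2],0,0]
  ]
}}

```text
time_s: 23.07
tcp_pos: [0.5452, -0.0271, 0.1737]
eef_rot: [180.0, 0.0, 81.2]
wrist_force: [-0.3, 0.7, 1.5]
gripper_width: 0.104
gripper_force: 59.2
```

Call:
{"method": "jog_arm", "body": {
  "targets": [
    [[0.1,-0.015,0],0,0],
    [[0.2,-0.03,0],0,0],
    [[0.2,-0.03,0],0,0]
  ]
}}

```text
time_s: 23.32
tcp_pos: [0.5458, -0.0272, 0.1735]
eef_rot: [-179.9, 0.0, 81.2]
wrist_force: [-4.4, 1.2, 4.1]
gripper_width: 0.104
gripper_force: 59.5
```

```bash
python3 - <<'E'
from station import ctrl
s=ctrl.sense()
for k in("tcp_pos","wrist_force","wrist_torque","joint_torque"): print(k,s[k])
E
```

```text
tcp_pos [ 0.54582632 -0.02721434  0.17354849]
wrist_force [-4.44541571  1.24670604  4.06759293]
wrist_torque [0.08050202 0.88489571 0.08216256]
joint_torque [-1.11577129e-01 -3.71291578e+01 -2.35724026e+01  9.95416939e-02
 -1.62328061e+00  3.67931847e-02]
```

Call:
{"method": "jog_arm", "body": {
  "targets": [
    [[-0.2,0.03,0],0,0],
    [[-0.3,0.045,0],0,0],
    [[-0.4,0.06,0],0,0],
    [[-0.4,0.06,0],0,0]
  ]
}}

```text
time_s: 23.65
tcp_pos: [0.5443, -0.027, 0.1738]
eef_rot: [179.8, -0.0, 81.2]
wrist_force: [2.0, -0.9, 2.0]
gripper_width: 0.106
gripper_force: 59.2
```

Call:
{"method": "jog_arm", "body": {
  "targets": [
    [[0.1,-0.015,0],0,0],
    [[0.2,-0.03,0],0,0],
    [[0.2,-0.03,-0.1],0,0],
    [[0.2,-0.03,-0.1],0,0]
  ]
}}

```text
time_s: 23.98
tcp_pos: [0.5447, -0.027, 0.1735]
eef_rot: [-180.0, 0.0, 81.2]
wrist_force: [-1.8, -1.0, 10.7]
gripper_width: 0.107
gripper_force: 60.5
```

Call:
{"method": "jog_arm", "body": {
  "targets": [
    [[0,0,0.3],0,0],
    [[0.25,-0.04,0.3],0,0],
    [[0.25,-0.04,0.1],0,0],
    [[0.25,-0.04,0],0,0],
    [[0.25,-0.04,0],0,0]
  ]
}}

```text
time_s: 24.4
tcp_pos: [0.5471, -0.0274, 0.1714]
eef_rot: [-179.9, -0.0, 81.2]
wrist_force: [0.3, -0.4, -0.0]
gripper_width: 0.106
gripper_force: 58.8
```

Call:
{"method": "jog_arm", "body": {
  "targets": [
    [[0,0,-0.1],0,0],
    [[0,0,-0.2],0,0],
    [[0,0,-0.3],0,0],
    [[0,0,-0.3],0,0]
  ]
}}

```text
time_s: 24.73
tcp_pos: [0.5479, -0.0275, 0.1693]
eef_rot: [179.9, -0.0, 81.2]
wrist_force: [0.9, 0.6, -1.3]
gripper_width: 0.107
gripper_force: 58.7
```

Call:
{"method": "jog_arm", "body": {
  "targets": [
    [[0,0,-0.1],0,0],
    [[0,0,-0.2],0,0],
    [[0,0,-0.3],0,0],
    [[0,0,-0.3],0,0]
  ]
}}

```text
time_s: 25.07
tcp_pos: [0.5481, -0.0276, 0.1664]
eef_rot: [179.9, -0.0, 81.2]
wrist_force: [1.0, -0.5, -0.3]
gripper_width: 0.107
gripper_force: 58.8
```

Call:
{"method": "jog_arm", "body": {
  "targets": [
    [[0,0,-0.1],0,0],
    [[0,0,-0.2],0,0],
    [[0,0,-0.3],0,0],
    [[0,0,-0.3],0,0]
  ]
}}

```text
time_s: 25.4
tcp_pos: [0.5481, -0.0276, 0.1634]
eef_rot: [179.9, -0.0, 81.2]
wrist_force: [3.6, -0.1, -0.1]
gripper_width: 0.101
gripper_force: 58.8
```

Call:
{"method": "jog_arm", "body": {
  "targets": [
    [[0,0,-0.05],0,0],
    [[0,0,-0.1],0,0],
    [[0,0,-0.15],0,0],
    [[0,0,-0.15],0,0]
  ]
}}

```text
time_s: 25.73
tcp_pos: [0.548, -0.0276, 0.162]
eef_rot: [179.9, -0.0, 81.2]
wrist_force: [4.0, -0.9, 1.7]
gripper_width: 0.104
gripper_force: 59.0
```

Call:
{"method": "jog_arm", "body": {
  "targets": [
    [[0.05,0,-0.05],0,0],
    [[0.1,-0.01,-0.08],0,0],
    [[0.1,-0.01,-0.08],0,0]
  ]
}}

```text
time_s: 25.98
tcp_pos: [0.5482, -0.0276, 0.1618]
eef_rot: [-180.0, 0.0, 81.2]
wrist_force: [0.9, -1.5, 5.9]
gripper_width: 0.104
gripper_force: 59.8
```

Home: the force rises against the slot floors. I'm releasing and backing off.

Call:
{"method": "jog_arm", "body": {
  "targets": [
    [[0,0,0.04],0,0.2],
    [[0,0,0.04],0,0.4],
    [[0,0,0.04],0,0.4],
    [[0,0,2],0,0.4],
    [[0,0,5],0,0.4],
    [[0,0,8],0,0.4],
    [[-4,0.6,8],0,0.4],
    [[-8,4,8],0,0.4],
    [[-11,7,8],0,0.4],
    [[-14,10,8],0,0.4]
  ]
}}

```text
time_s: 26.82
tcp_pos: [0.4146, 0.0642, 0.2404]
eef_rot: [-179.9, 0.0, 81.1]
wrist_force: [0.5, 0.4, 0.7]
gripper_width: 0.402
gripper_force: 0.0
```

```bash
python3 v.py pics/v2.png
```

```text
26.9167 [0.41084779 0.0668778  0.24047654] [-1.79642474e+02 -7.61661164e-02  8.14770380e+01] [ 1.43208822 -0.6673535   0.64824578]
```

View pics/v2.png

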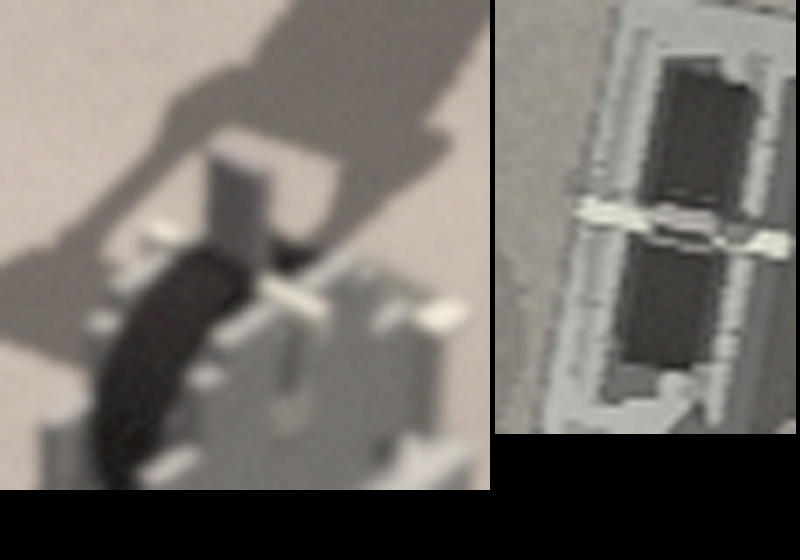

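The picture shows the bar down in both slots, level with the cheek tops (scene crop (260,285) to (325,315), top crop (580,208) to (790,243)). The tab stands upright at scene crop (238,200). Handing in.

```bash
python3 -c "
from station import ctrl
print(ctrl.hand_in())"
```

```text
the job is handed in; nothing more can be done
None
```

The wheel's notch is turned to the top, the large key lies home across the wheel in both cheek slots with its tab upright, the gripper is clear, and the job was handed in at about 27 s (no verdict was returned).

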